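# Slide the potting board out to its red line

## Robot

A 7-joint arm with a two-finger parallel gripper is mounted at the origin on the work surface. World frame = base frame: x ahead of the robot, y to its left, z up, the work surface at z = 0. Lengths are in m, angles in rad, forces in N, time in s.
With the tool pointing down it reaches from about 0.4 to 0.85 m from the base axis. Payload 4.5 kg.
Tool frame: the origin (TCP) lies midway between the tips of the shut fingers; the grasp point (between the pads) lies 19 mm behind it; z points along the fingers, y is the line along which they close (so a half turn about z gives the same grasp; the last joint's range is limited). The gripper opens to 85 mm and grips with 20 to 120 N. Pads are 22 mm wide; open, the fingers measure 114 mm over their backs; the gripper's body (76 mm by 85 mm) begins 54 mm behind the grasp point. The pads swing forward as they close: fully open they stand 13 mm farther back than shut.
Start: joints at [1.278, 0.689, -0.195, 1.565, 0.157, 0.902, -0.215], TCP at [0.201, -0.592, 0.231] pointing down, gripper open.
Joint ranges: [-3.01, 3.01], [-0.46, 2.08], [-1.47, 1.51], [0.13, 2.56], [-1, 4.14], [0.04, 2.09], [-2.66, 2.66]. Speed limits (rad/s): [2.57, 2.57, 3.14, 3.14, 3.14, 3.14, 3.14].

## Interface

Orientations are given as a unit quaternion [w, x, y, z].
In Python, from rig import get_obs, imaging, manip, nets gives the robot as it stands.
- The arm moves only by the tool carry_out, never from a script. Its arguments are lists of equal length, an entry for each row: "gripper": the opening, from 0 (shut) to 1 (fully open); "dp": the shift along the tool's x, y, z each as a share of 0.12 m, from -1 to 1, a list of three; "yaw": the turn about the tool's z as a share of 120 degrees, from -1 to 1. In form: {"gripper": [gripper, ...], "dp": [[x, y, z], ...], "yaw": [yaw, ...]}. A call has 1 to 10 rows; each row is the pose to reach, as a shift and turn from the pose commanded when the call began, along the tool's axes at that moment; what a row does not reach only later rows make up. A row lasts 1/12 s, in which the tool goes at most 41.7 mm and 7.16 degrees, less where a joint would pass 70% of its speed; a pose out of reach is approached as far as the arm can. A call with a number of a shift or a turn outside -1 to 1 is refused whole. A call with a gripper value outside its range is refused whole. The fingers move at their own pace and stop on an object; "force" is the grip in N (left out, the last holds). Time passes only in rows, so rows that repeat a pose let the fingers close. It gives the time, the measured TCP pose, the force, the opening and the grip force at its end, in the units of the state.
- get_obs(): the state, without advancing time (a new reading comes with each control period).
- imaging.grab_frame(name): name is "scene" or "top"; returns a dict with "img" (400x640x3 uint8, red, green, blue), "fx", "fy", "cx", "cy" (pixels), "rvec" (rotation vector, rad) and "tvec" (3), from world to camera coordinates, as OpenCV has them. Camera axes: x right, y down, z forward; pixel columns grow to the right and rows downward; lengths in m; the calibration is good to about 2 mm. A picture is of the moment at which its call begins. There is no depth.
- manip.sign_off(): hands the job in; it is judged then, once.
Trained networks look in a picture, given as the dict that the camera call returned (one of the last four; its "shot" number tells which), for a name from the list of things; names that differ only in an ending like _2 or _b are one class to them, and where a whole thing is asked for, a point or a joint stands for the part that bears it (a point fixed in the world has none). Each returns a list of dicts, best first, with "p" (0 to 1); they miss things now and then, are a little off and sometimes report something else, mostly with a low value. They report only what shows in the picture. A call takes as long as a camera call. They do not tell look-alikes from the thing itself.
- nets.look_for(picture, query): "position" ([row, column] in pixels, amid what is visible of it).
The state is a dict: "time_s": time; "qpos": joint angles; "dq": joint speeds; "effort": joint torques, N m; "tool_pos": TCP position; "eef_rot": TCP orientation; "wrist_force": force on the tool from outside, world axes, zero at the start; "wrist_torque": the same for the moment, N m; "width": finger opening in m; "finger_force": force on a finger pad.
Only numpy, scipy, OpenCV 4.12 (cv2) and the standard library are available. Lean on these libraries where they do the work, as an engineer would, in place of code of your own. Each camera call takes 0.05 s, during which the arm holds its last target. There are 200 camera calls.

## Task

I want to get my hand under the potting board with the red line, but it lies flat on the grey ledge. With the fingertips, slide it along the ledge towards the robot until the red line lies right over the ledge's front edge along its whole length, so that the short end beyond the line sticks out. Do not pick it up or let it drop off, leave everything else where it is, and finish clear of the board.

Things in the scene. Friction and masses are not known exactly. Their poses are not given: they have to be found in the camera images.
- board: The board to slide: flat bamboo board 140 (x) x 110 (y) x 8 mm, 0.1 kg, flat on the ledge, a red line 8 mm wide right across it. Origin: centre of its underside, z up. The line's middle is at x = -30 mm: 40 mm of board lie beyond it on the -x end, which is nearest the ledge's front edge. Starts wholly on the ledge, up to 0.3 rad off square, left or right of the small pot. Slides with under 2 N.
- line_left (a point): Point on the middle of the red line on the board's upper face, 5 mm in from the board's +y (left) side.
- line_right (a point): Point on the middle of the red line on the board's upper face, 5 mm in from the board's -y (right) side.
- ledge: Fixed ledge of grey laminated chipboard, 300 mm deep (x), 1200 mm long (y), slab 25 mm thick on three battens, top 80 mm above the bench. Origin: centre of its underside, at bench level. Its front edge (towards the robot) is straight and runs along its y axis at x = -150 mm. It may be turned by up to about 0.1 rad.
- ledge_edge (a point): Middle of the ledge's front edge, at top-surface height; axes as the ledge's: x points back across the ledge, away from the robot, y along the edge to the left, z up.
- plain_board: Bystander: bamboo board of the same size (140 x 110 x 8 mm) without a red line, flat on the ledge. Origin: centre of its underside.
- small_pot: Bystander: small empty terracotta pot, 60 mm across, 55 mm high, on the ledge between the two boards and towards the back. Origin: centre of its underside.
- big_pot: Bystander: terracotta pot with a plant, 110 mm across, pot 100 mm high and about 155 mm with leaves, on the right part of the ledge. Origin: centre of its underside.
- can: Bystander: green plastic sprinkling can, body 110 mm across and 120 mm high, about 155 mm high at the spout, on the left part of the ledge; spout reaches 150 mm to its +y, handle 92 mm to its -y. Origin: centre of the body's underside.
- basket: Bystander: blue peg basket 150 x 90 mm, 80 mm high, with pegs up to 95 mm high, at the right end of the ledge. Origin: centre of its underside.
- trowel: Bystander: stainless steel hand trowel with wooden handle, about 285 mm long, 70 mm wide, 24 mm high, lying on the bench in front of the ledge, right. Origin: under the neck between handle and blade; blade along its +y.
There are look-alikes about, which are no part of the job. What is shaped like the board but black or orange is not meant.

How it is judged:
At the end, for the whole second after the job is handed in: Both ends of the red line are within 8 mm of the ledge's front edge, measured across the edge; the board lies flat on the ledge (within 3 mm in height, tilt under 0.04 rad) and at rest (x of line_left in the frame of ledge_edge between -0.008 and 0.008 m and x of line_right in the frame of ledge_edge between -0.008 and 0.008 m and z of board in the frame of ledge_edge between -0.003 and 0.003 m and angle between board's own z axis and vertical below 0.04 rad and linear speed of board below 0.01 m/s and angular speed of board below 0.05 rad/s); the robot touches nothing.
It fails at once if the board is lifted off the ledge (12 mm), tipped (0.2 rad) or drops off the ledge (z of board in the frame of ledge_edge above 0.012 m or z of board in the frame of ledge_edge below -0.012 m or angle between board's own z axis and vertical above 0.2 rad).
It fails at once if another thing is moved by more than 15 mm (distance of any of plain_board, small_pot, big_pot, can, basket, trowel from where it was at the start of the episode above 0.015 m or angle between any of plain_board, small_pot, big_pot, can, basket, trowel's own z axis and vertical above 0.3 rad).
It also fails if it takes over 35 s, if anything falls off the work surface, if the arm or the gripper's body presses on something with over 40 N, if the wrist force passes 120 N, or if a joint passes its speed limit or range.

## Working session

There is one attempt and no reset: what is moved stays moved. The work goes in short steps, Python scripts to look and compute and a tool call to move; the robot and the scene stay as the last step left them, time stands still between calls to the robot, and variables do not carry over. Pictures are saved under pics/ and viewed, at most 10 in all, crops included, and the job is handed in when it is done.

Besides the shell and the picture viewer there is one more tool, called after "Request:" as name(argument=value, ...) on one line, values as JSON. carry_out: Moves the arm, as the interface text tells. Shift numbers are shares of 0.12 m and turn numbers shares of 120 degrees, none past 1 either way. Its arguments: {"type":"object","properties":{"gripper":{"type":"array","items":{"type":"number"}},"dp":{"type":"array","items":{"type":"array","items":{"type":"number","minimum":-1,"maximum":1}}},"yaw":{"type":"array","items":{"type":"number","minimum":-1,"maximum":1}},"force":{"type":"number"}},"required":["gripper","dp","yaw"]}

```bash
mkdir -p pics; cat > h.py <<'E'
import numpy as np, cv2
from rig import get_obs, imaging, manip, nets
def P(f): 
    R=cv2.Rodrigues(np.array(f["rvec"],float))[0]; K=np.array([[f["fx"],0,f["cx"]],[0,f["fy"],f["cy"]],[0,0,1]]); return K,R,np.array(f["tvec"],float).reshape(3)
def back(f,uv,z):
    K,R,t=P(f); d=R.T@np.linalg.inv(K)@np.array([uv[0],uv[1],1.]); c=-R.T@t; return c+d*(z-c[2])/d[2]
def proj(f,p):
    K,R,t=P(f); q=K@(R@np.array(p,float)+t); return q[:2]/q[2]
def save(f,n): cv2.imwrite("pics/"+n,f["img"][:,:,::-1])
E
python3 - <<'E'
from h import *
o=get_obs(); print(o["time_s"],o["tool_pos"],o["eef_rot"])
for c in ("top","scene"):
    f=imaging.grab_frame(c); save(f,c+"0.png")
    K,R,t=P(f); print(c,-R.T@t)
    for n in ("board","ledge","plain_board","small_pot","big_pot","can","basket","trowel","line_left","line_right"):
        r=nets.look_for(f,n); print(n,[(np.round(d["position"]).tolist(),round(d["p"],2),np.round(back(f,d["position"][::-1],.088)[:2],3).tolist()) for d in r[:3]])
E
```

```text
0.0 [ 0.20038477 -0.59129429  0.23046105] [-9.34124194e-04  9.86668865e-01  1.62737918e-01 -2.21052502e-04]
top [0.26223154 0.07110204 1.45219028]
board [([265.0, 236.0], 0.91, [0.298, 0.367]), ([194.0, 298.0], 0.77, [0.547, 0.153]), ([258.0, 306.0], 0.68, [0.318, 0.128])]
ledge [([177.0, 332.0], 0.81, [0.606, 0.031])]
plain_board [([189.0, 382.0], 0.63, [0.562, -0.145])]
small_pot [([148.0, 341.0], 0.55, [0.716, -0.003]), ([264.0, 410.0], 0.46, [0.294, -0.233]), ([178.0, 441.0], 0.23, [0.597, -0.357])]
big_pot [([180.0, 441.0], 0.77, [0.592, -0.357])]
can [([182.0, 229.0], 0.95, [0.594, 0.403])]
basket [([196.0, 475.0], 0.75, [0.53, -0.473])]
trowel [([263.0, 409.0], 0.69, [0.297, -0.228])]
line_left [([261.0, 239.0], 0.95, [0.311, 0.359]), ([254.0, 171.0], 0.61, [0.337, 0.597]), ([195.0, 299.0], 0.55, [0.542, 0.149])]
line_right [([254.0, 171.0], 0.95, [0.338, 0.596]), ([262.0, 240.0], 0.79, [0.307, 0.354]), ([191.0, 296.0], 0.7, [0.559, 0.161])]
scene [0.90747531 0.54668768 1.10226866]
board [([310.0, 491.0], 0.93, [0.393, 0.623]), ([242.0, 433.0], 0.86, [0.36, 0.39]), ([191.0, 377.0], 0.76, [0.361, 0.158])]
ledge [([255.0, 323.0], 0.77, [0.633, 0.216]), ([211.0, 260.0], 0.64, [0.687, -0.019])]
plain_board [([165.0, 264.0], 0.8, [0.574, -0.152])]
small_pot [([210.0, 261.0], 0.67, [0.682, -0.02])]
big_pot [([124.0, 232.0], 0.98, [0.555, -0.374])]
can [([286.0, 377.0], 0.55, [0.577, 0.381])]
basket [([95.0, 222.0], 0.87, [0.507, -0.519])]
trowel [([126.0, 309.0], 0.92, [0.354, -0.189]), ([226.0, 329.0], 0.51, [0.559, 0.158])]
line_left [([224.0, 331.0], 0.95, [0.549, 0.153]), ([193.0, 378.0], 0.9, [0.364, 0.166]), ([309.0, 491.0], 0.63, [0.39, 0.622])]
line_right [([192.0, 381.0], 0.73, [0.353, 0.169]), ([240.0, 436.0], 0.73, [0.349, 0.394]), ([228.0, 328.0], 0.59, [0.563, 0.158])]
```

View pics/top0.png

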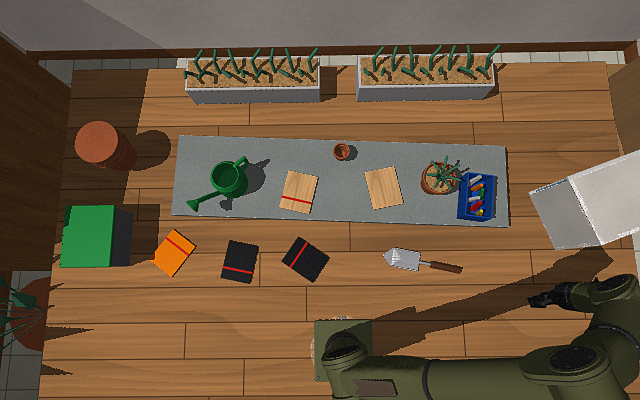

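```bash
python3 - <<'E'
import cv2
i=cv2.imread("pics/top0.png")[130:240,210:420]; cv2.imwrite("pics/c0.png",cv2.resize(i,None,fx=3.8,fy=3.8,interpolation=cv2.INTER_CUBIC))
E
```

```text
(no output)
```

View pics/c0.png

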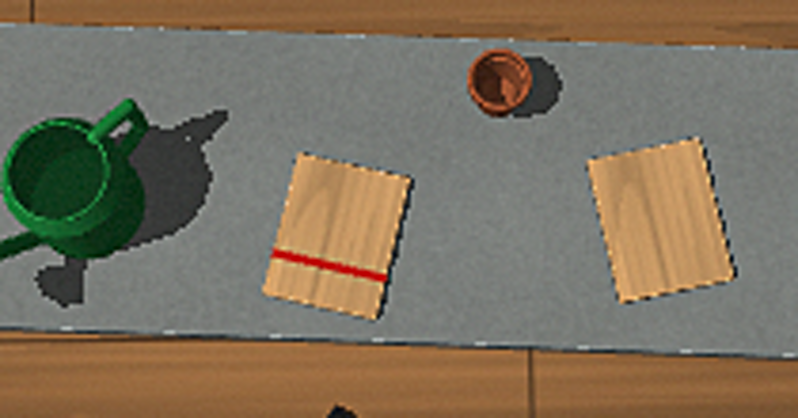

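Look-alikes, as (col,row) in the top picture:
- bamboo board with the red line at (299,192)
- plain bamboo board at (383,188)
- black boards with a line at (240,261) and (306,259)
- orange board with a line at (174,253)

I choose (299,192). The crop confirms bamboo with a red line near the front end, lying on the ledge left of the small pot.

```bash
cat >> h.py <<'E'
def edge(f,lo=-.4,hi=.5,x0=.46):
    # front top edge: grey (unsaturated) -> other, sampled along world x at several y
    S=cv2.cvtColor(f["img"],cv2.COLOR_RGB2HSV); pts=[]
    for y in np.arange(lo,hi,.01):
        xs=np.arange(x0-.06,x0+.06,.0005); uv=np.array([proj(f,(x,y,.08)) for x in xs]).astype(np.float32)
        if uv.min()<1 or uv[:,0].max()>638 or uv[:,1].max()>398: continue
        g=cv2.remap(S,uv[None,:,0].copy(),uv[None,:,1].copy(),cv2.INTER_LINEAR)[0].astype(float)
        ok=(g[:,1]<60)&(g[:,2]>85)
        k=len(xs)-1
        if not ok[k]: continue
        while k>0 and ok[k]: k-=1
        pts.append((xs[k],y))
    p=np.array(pts); a=np.polyfit(p[:,1],p[:,0],1)
    for _ in range(5):
        r=np.abs(np.polyval(a,p[:,1])-p[:,0]); m=r<max(.004,np.median(r)); a=np.polyfit(p[m,1],p[m,0],1)
    return a,m.sum(),len(p)
def line(f,c=(.55,.15),rad=.09):
    S=cv2.cvtColor(f["img"],cv2.COLOR_RGB2HSV); H=S[...,0].astype(int)
    m=((H<6)|(H>174))&(S[...,1]>170)&(S[...,2]>70)
    w=np.array([back(f,(u,v),.088)[:2] for v,u in np.argwhere(m)]); w=w[np.linalg.norm(w-c,axis=1)<rad]
    ctr=w.mean(0); d=np.linalg.svd(w-ctr)[2][0]; d=d*np.sign(d[1]); s=(w-ctr)@d
    return ctr+d*(s.min()+s.max())/2, d, s.max()-s.min(), len(w)
def board(f,c=(.57,.155)):
    S=cv2.cvtColor(f["img"],cv2.COLOR_RGB2HSV)
    m=((S[...,1]>70)&(S[...,2]>110)).astype(np.uint8); n,l=cv2.connectedComponents(m)
    u,v=np.round(proj(f,(*c,.088))).astype(int); mm=l==l[v,u]
    w=np.array([back(f,(u,v),.088)[:2] for v,u in np.argwhere(mm)]).astype(np.float32)
    return cv2.minAreaRect(w)
def rep(f,**k):
    a,n,N=edge(f); print("edge slope,x0",np.round(a,4),n,N)
    c,d,L,n=line(f,**k); print("line ctr",c.round(4),"dx/dy",round(d[0]/d[1],4),"len",round(L,4),n)
    for s in(1,-1):
        e=c+s*.05*d; print(" end",s,e.round(4),"mm off edge",round(1000*(e[0]-np.polyval(a,e[1]))/np.hypot(1,a[0]),1))
E
python3 - <<'E'
from h import *
for c in("top","scene"):
    f=imaging.grab_frame(c); print(c); rep(f); print(board(f)); 
    for x,y in((.62,.155),): print(proj(f,(x,y,.08)))
E
```

```text
top
edge slope,x0 [0.0491 0.4491] 62 62
line ctr [0.5267 0.1603] dx/dy 0.2415 len 0.1094 66
 end 1 [0.5384 0.2089] mm off edge 79.0
 end -1 [0.515  0.1117] mm off edge 60.3
((0.555460512638092, 0.15416555106639862), (0.11116130650043488, 0.1402631253004074), 76.29580688476562)
[297.70100869 174.54607013]
scene
edge slope,x0 [0.0487 0.4498] 47 49
line ctr [0.5261 0.1617] dx/dy 0.245 len 0.1014 38
 end 1 [0.538  0.2102] mm off edge 77.9
 end -1 [0.5142 0.1131] mm off edge 58.8
((0.5563898086547852, 0.15489229559898376), (0.11475011706352234, 0.14109082520008087), 76.7193374633789)
[312.91343638 239.14930879]
```

Request:
carry_out(gripper=[0.6,0.6,0.6,0.6,0.6], dp=[[0,0,-0.3],[0,0,-0.6],[0,0,-0.85],[0,0,-0.85],[0,0,-0.85]], yaw=[0.05,0.1,0.15,0.18,0.18])

```text
time_s: 1.62
tool_pos: [0.2012, -0.593, 0.3357]
eef_rot: [0.002, 1.0, -0.026, 0.001]
wrist_force: [-0.2, -0.4, -0.9]
width: 0.0512
finger_force: 0.0
```

Request:
carry_out(gripper=[0.6,0.6,0.6,0.6], dp=[[0.15,-0.25,0],[0.3,-0.5,0],[0.45,-0.75,0],[0.55,-1,0]], yaw=[0,0,0,0])

```text
time_s: 1.95
tool_pos: [0.274, -0.473, 0.3319]
eef_rot: [-0.001, 1.0, -0.023, -0.0]
wrist_force: [0.6, -0.7, 0.3]
width: 0.0511
finger_force: 0.0
```

Request:
carry_out(gripper=[0.6,0.6,0.6,0.6], dp=[[0.15,-0.25,0],[0.3,-0.5,0],[0.45,-0.75,0],[0.55,-1,0]], yaw=[0,0,0,0])

```text
time_s: 2.28
tool_pos: [0.3456, -0.3565, 0.3322]
eef_rot: [-0.001, 1.0, -0.023, -0.0]
wrist_force: [0.1, 1.0, 0.8]
width: 0.0511
finger_force: 0.0
```

Request:
carry_out(gripper=[0.6,0.6,0.6,0.6], dp=[[0.15,-0.25,0],[0.3,-0.5,0],[0.45,-0.75,0],[0.55,-1,0]], yaw=[0,0,0,0])

```text
time_s: 2.62
tool_pos: [0.4173, -0.2402, 0.3322]
eef_rot: [-0.001, 1.0, -0.023, -0.001]
wrist_force: [1.2, 0.3, 0.6]
width: 0.0516
finger_force: 0.0
```

Request:
carry_out(gripper=[0.6,0.6,0.6,0.6], dp=[[0.15,-0.25,0],[0.3,-0.5,0],[0.45,-0.75,0],[0.55,-1,0]], yaw=[0,0,0,0])

```text
time_s: 2.95
tool_pos: [0.4891, -0.1239, 0.3322]
eef_rot: [-0.0, 1.0, -0.024, -0.001]
wrist_force: [-0.4, 0.1, 0.6]
width: 0.0509
finger_force: 0.0
```

Request:
carry_out(gripper=[0.6,0.6,0.6,0.6], dp=[[0.15,-0.25,0],[0.3,-0.5,0],[0.45,-0.75,0],[0.55,-1,0]], yaw=[0,0,0,0])

```text
time_s: 3.28
tool_pos: [0.5609, -0.0077, 0.3319]
eef_rot: [0.0, 1.0, -0.024, -0.001]
wrist_force: [0.1, -0.6, 0.7]
width: 0.0513
finger_force: 0.0
```

Request:
carry_out(gripper=[0.6,0.6,0.6,0.6,0.6], dp=[[0.2,-0.25,0],[0.4,-0.5,0],[0.6,-0.75,0],[0.77,-1,0],[0.77,-1,0]], yaw=[0,0,0,0,0])

```text
time_s: 3.7
tool_pos: [0.6599, 0.1152, 0.3303]
eef_rot: [-0.003, 1.0, -0.019, -0.001]
wrist_force: [-0.6, 0.4, 0.6]
width: 0.0515
finger_force: 0.0
```

Request:
carry_out(gripper=[0.6,0.6,0.6,0.6,0.6], dp=[[0,-0.25,0.2],[0,-0.25,0.4],[0,-0.25,0.7],[0,-0.25,1],[0,-0.25,1]], yaw=[0,0,0,0,0])

```text
time_s: 4.12
tool_pos: [0.6539, 0.1342, 0.2044]
eef_rot: [0.003, 1.0, -0.024, -0.008]
wrist_force: [-2.0, -0.8, -1.2]
width: 0.0512
finger_force: 0.0
```

Request:
carry_out(gripper=[0.6,0.6,0.6,0.6,0.6], dp=[[0,0,0.2],[0,0,0.4],[0,0,0.6],[0,0,0.7],[0,0,0.7]], yaw=[0,0,0,0,0])

```text
time_s: 4.53
tool_pos: [0.6582, 0.1352, 0.1271]
eef_rot: [0.001, 1.0, -0.025, -0.003]
wrist_force: [-0.8, -0.8, -0.3]
width: 0.0514
finger_force: 0.0
```

```bash
python3 - <<'E'
from h import *
f=imaging.grab_frame("scene"); i=f["img"][130:300,220:460,::-1]
cv2.imwrite("pics/s1.png",cv2.resize(i,None,fx=3.3,fy=3.3,interpolation=cv2.INTER_CUBIC))
print(get_obs()["tool_pos"])
E
```

```text
[0.65962013 0.1356685  0.12898031]
```

View pics/s1.png

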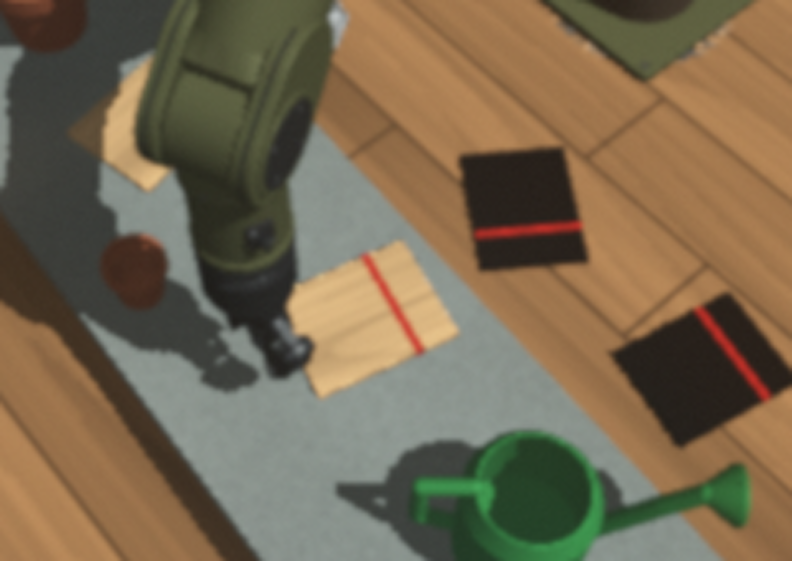

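The scene crop shows the gripper just behind the board's back edge (crop px ~(290,360)). The small pot at (135,270) and the can at (530,490) are well clear.

Request:
carry_out(gripper=[0.6,0.6,0.6,0.6,0.6,0.6], dp=[[0.03,0,0.15],[0.03,0,0.3],[0.03,0,0.38],[0.03,0,0.38],[0.03,0,0.38],[0.03,0,0.38]], yaw=[0,0,0,0,0,0])

```text
time_s: 5.08
tool_pos: [0.6648, 0.136, 0.0854]
eef_rot: [-0.0, 1.0, -0.025, 0.001]
wrist_force: [0.3, -0.4, 0.1]
width: 0.051
finger_force: 0.0
```

Request:
carry_out(gripper=[0.6,0.6,0.6,0.6], dp=[[0,0,0.02],[0,0,0.02],[0,0,0.02],[0,0,0.02]], yaw=[0,0,0,0])

```text
time_s: 5.42
tool_pos: [0.6639, 0.1358, 0.0816]
eef_rot: [-0.0, 1.0, -0.025, 0.0]
wrist_force: [0.1, -0.2, -0.0]
width: 0.0515
finger_force: 0.0
```

Feel for the ledge in small steps.

Request:
carry_out(gripper=[0.6,0.6,0.6,0.6], dp=[[0,0,0.02],[0,0,0.02],[0,0,0.02],[0,0,0.02]], yaw=[0,0,0,0])

```text
time_s: 5.75
tool_pos: [0.6637, 0.1357, 0.0788]
eef_rot: [0.0, 1.0, -0.025, -0.0]
wrist_force: [-1.0, 0.1, -0.0]
width: 0.051
finger_force: 0.0
```

Request:
carry_out(gripper=[0.6,0.6,0.6,0.6], dp=[[0,0,0.015],[0,0,0.015],[0,0,0.015],[0,0,0.015]], yaw=[0,0,0,0])

```text
time_s: 6.08
tool_pos: [0.6637, 0.1358, 0.077]
eef_rot: [0.0, 1.0, -0.025, -0.0]
wrist_force: [-0.3, 0.3, 0.5]
width: 0.0513
finger_force: 0.0
```

Request:
carry_out(gripper=[0.6,0.6,0.6,0.6], dp=[[0,0,0.015],[0,0,0.015],[0,0,0.015],[0,0,0.015]], yaw=[0,0,0,0])

```text
time_s: 6.42
tool_pos: [0.6638, 0.1357, 0.0769]
eef_rot: [0.0, 1.0, -0.025, 0.0]
wrist_force: [-3.2, -0.3, 11.0]
width: 0.0509
finger_force: 5.0
```

Request:
carry_out(gripper=[0.6,0.6,0.6,0.6,0.6,0.6,0.6,0.6,0.6,0.6], dp=[[0,0,-0.035],[0,0,-0.035],[-0.05,0,-0.035],[-0.1,0,-0.035],[-0.15,0,-0.035],[-0.2,0,-0.035],[-0.24,0,-0.035],[-0.28,0,-0.035],[-0.32,0,-0.035],[-0.32,0,-0.035]], yaw=[0,0,0,0,0,0,0,0,0,0])

```text
time_s: 7.25
tool_pos: [0.6241, 0.1379, 0.0794]
eef_rot: [0.0, 1.0, -0.025, -0.001]
wrist_force: [-0.2, 0.2, 0.1]
width: 0.051
finger_force: 0.0
```

```bash
python3 - <<'E'
from h import *
print(get_obs()["tool_pos"])
for c in("top","scene"):
    f=imaging.grab_frame(c); print(c); save(f,c+"2.png")
    c_,d,L,n=line(f); print(c_,d,L,n)
E
```

```text
[0.62408214 0.1378554  0.07943452]
top
[0.5150478  0.18508998] [0.18766846 0.98223243] 0.05116170057399049 32
scene
[0.50904717 0.15906969] [0.18889088 0.98199808] 0.09912832226330834 35
```

Request:
carry_out(gripper=[0.6,0.6,0.6,0.6,0.6,0.6,0.6,0.6,0.6], dp=[[-0.05,0,0],[-0.1,0,0],[-0.15,0,0],[-0.2,0,0],[-0.25,0,0],[-0.29,0,0],[-0.32,0,0],[-0.35,0,0],[-0.35,0,0]], yaw=[0,0,0,0,0,0,0,0,0])

```text
time_s: 8.1
tool_pos: [0.5824, 0.1398, 0.0795]
eef_rot: [0.0, 1.0, -0.025, -0.001]
wrist_force: [-0.1, 0.7, -0.5]
width: 0.0509
finger_force: 0.0
```

```bash
python3 - <<'E'
from h import *
print(get_obs()["tool_pos"])
for c in("top","scene"):
    f=imaging.grab_frame(c); print(c); save(f,c+"3.png")
    rep(f,c=(.48,.16))
E
```

```text
[0.5824413  0.13979182 0.07945113]
top
edge slope,x0 [0.0489 0.449 ] 39 40
line ctr [0.4724 0.182 ] dx/dy 0.0339 len 0.0285 17
 end 1 [0.4741 0.2319] mm off edge 13.8
 end -1 [0.4707 0.132 ] mm off edge 15.3
scene
edge slope,x0 [-0.1299  0.5016] 14 28
line ctr [0.4397 0.1569] dx/dy -2.2773 len 0.1029 64
 end 1 [0.3939 0.177 ] mm off edge -84.0
 end -1 [0.4855 0.1368] mm off edge 1.7
```

Request:
carry_out(gripper=[0.6,0.6,0.6,0.6,0.6,0.6], dp=[[-0.03,0,0],[-0.06,0,0],[-0.085,0,0],[-0.11,0,0],[-0.11,0,0],[-0.11,0,0]], yaw=[0,0,0,0,0,0])

```text
time_s: 8.7
tool_pos: [0.5698, 0.1404, 0.0794]
eef_rot: [0.0, 1.0, -0.025, -0.0]
wrist_force: [0.2, -0.5, -0.3]
width: 0.0511
finger_force: 0.0
```

Request:
carry_out(gripper=[0.6,0.6,0.6,0.6,0.6,0.6,0.6], dp=[[0.1,0,0],[0.25,0,0],[0.4,0,0],[0.5,0,0],[0.8,0,-0.2],[1,0,-0.3],[1,0,-0.3]], yaw=[0,0,0,0,0,0,0])

```text
time_s: 9.28
tool_pos: [0.6978, 0.1335, 0.1191]
eef_rot: [-0.001, 1.0, -0.027, 0.006]
wrist_force: [1.4, -0.0, 0.1]
width: 0.0511
finger_force: 0.0
```

```bash
python3 - <<'E'
from h import *
print(get_obs()["tool_pos"])
for c in("top","scene"):
    f=imaging.grab_frame(c); print(c); save(f,c+"4.png")
    l=line(f,c=(.457,.155),rad=.063); print(l)
    for s in(1,-1):
        e=l[0]+s*.05*l[1]; print(1000*(e[0]-.4495-.049*e[1]))
i=f["img"][150:300,260:460,::-1]; cv2.imwrite("pics/s4.png",cv2.resize(i,None,fx=4,fy=4,interpolation=cv2.INTER_CUBIC))
E
```

```text
[0.69784064 0.1334631  0.1191473 ]
top
(array([0.45838109, 0.15724881]), array([0.03788862, 0.99928197]), np.float64(0.07805001964512012), 47)
0.622091278553635
1.729710583284089
scene
(array([0.44138754, 0.1483257 ]), array([-0.6396648 ,  0.76865398]), np.float64(0.09559585041250293), 54)
-49.24685964253317
18.486025261239355
```

View pics/s4.png

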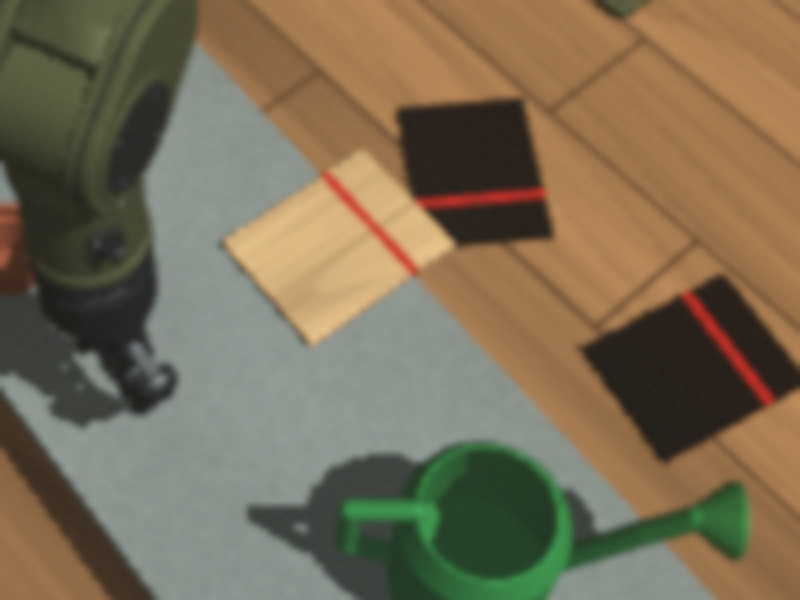

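View pics/top4.png

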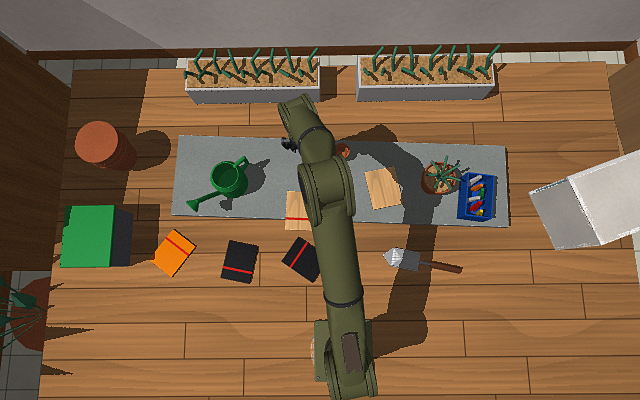

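Scene crop: the red line runs from (325,173) to (415,272), right over the ledge edge, and the board is flat and square. The top view at (297,217) agrees. One numeric check from the scene camera, then I hand in.

Request:
carry_out(gripper=[0.6,0.6,0.6,0.6,0.6,0.6], dp=[[0,0,-0.2],[0,0,-0.4],[0,0,-0.4],[0,0,-0.4],[0,0,-0.4],[0,0,-0.4]], yaw=[0,0,0,0,0,0])

```text
time_s: 9.88
tool_pos: [0.6883, 0.1343, 0.1618]
eef_rot: [0.001, 1.0, -0.025, -0.002]
wrist_force: [-0.3, 0.2, -0.6]
width: 0.0514
finger_force: 0.0
```

```bash
python3 - <<'E'
from h import *
f=imaging.grab_frame("scene"); S=cv2.cvtColor(f["img"],cv2.COLOR_RGB2HSV); H=S[...,0].astype(int)
m=((H<6)|(H>174))&(S[...,1]>150)&(S[...,2]>70)
w=np.array([back(f,(u,v),.088)[:2] for v,u in np.argwhere(m)])
r=w[(abs(w[:,0]-.457)<.014)&(abs(w[:,1]-.155)<.07)]
a=np.polyfit(r[:,1],r[:,0],1); print(len(r),a,r[:,1].min(),r[:,1].max())
offs=[1000*(np.polyval(a,y)-.4495-.049*y) for y in(r[:,1].min(),r[:,1].max())]; print("mm off edge",offs)
t=imaging.grab_frame("top"); print("top",line(t,c=(.457,.155),rad=.063)[:2])
if max(map(abs,offs))<4: print(manip.sign_off())
E
```

```text
38 [0.05060369 0.44966272] 0.0964760038973545 0.1989923515770049
mm off edge [np.float64(0.3174400106214633), np.float64(0.4818444676444045)]
top (array([0.45841891, 0.15901743]), array([0.04014519, 0.99919386]))
the job is handed in; nothing more can be done
None
```

The board's red line now lies over the ledge's front edge, both ends within about 2 mm by both cameras; the arm is clear and the job is handed in, though no verdict came back.

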